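# Hold the leak-test pot's bayonet lid at its purge position

### The job

Swing the bench magnifier aside, sixty degrees or more round its post, so that it stays well clear of the leak-test pot; then put the bayonet lid into the pot's mouth, press it down against the springs and twist it clockwise to the purge position, half way to the lock. Do not let it click into the lock, because that starts the pressure test, and do not let go: the lid springs back when released, so finish while holding the lid in the purge position. Leave the other things on the bench where they are.

Things in the scene. Friction and masses are not known exactly. Their poses are not given: they have to be found in the camera images.
- pot: leak-test pot: round aluminium pot fixed on the bench, foot 140 mm and rim 120 mm across, rim top 74 mm above the bench, gauge on its -x side, brass air union on +x. Origin: centre of the underside, z up. Two notches in the mouth on its +x and -x axes let the lid's lugs in, either way round. Rim marks clockwise from each notch: one line 0 deg, two lines 40 deg (purge), dot 80 deg (lock)
- pot_mouth (a point): centre of the pot's mouth at the rim's top, 74 mm above the pot's origin. Mouth 74 mm across between two ledges 8 mm thick, bore below them 90 mm across; notches 31 degrees wide. From about 77 degrees of clockwise turn the lugs spring up 2.5 mm into pockets under the ledges: the lock click
- lid: bayonet lid standing upright on the bench, 0.16 kg: plug 70 mm across, two lugs on its x axis at the bottom (22 degrees wide, 7 mm thick, 86 mm over both), flange 99 mm across (18 to 25 mm up), on top a black bar grip along x, 78 long, 14 thick (along y), 25 to 53 mm up. Origin: centre of the underside. A half turn makes no difference
- lid_grip (a point): on the lid's axis inside the bar grip, 44 mm above the lid's origin. In the notches the lid rests with its origin 62 mm above the pot's; its lugs pass under the ledges once it is pressed to 59 mm or less; at 56 mm the flange meets the rim. Springs push it up with 3.5 N at 62 mm, 6.5 N at 56 mm
- purge_ring (a joint): sprung ring in the pot that the lid's lugs carry round, rad: 0 at rest under the notches, grows as the lid turns clockwise seen from above, 0.70 at purge (half way), 1.40 at lock; the lugs have 2.5 degrees of play in it. It turns the lid back with 0.07 N m at 0, 0.2 N m half way
- magnifier_arm (a joint): angle of the magnifier's arm about its post, rad; the lens hangs over the pot at the start. Grows as the lens swings clockwise seen from above, to the left (+y) of the bench, where there is room; range -0.6 to 1.9. The stiff pivot (0.5 N m) stays where it is left
- magnifier_pivot (a point): on the axis of the magnifier's upright post, 180 mm above the bench; the post's foot is a disc 110 mm across
- magnifier_lens (a point): centre of the magnifier's round lens, 200 mm from the pivot's axis, 180 mm above the bench; the lens ring is 104 mm across and 16 mm thick
- magnifier_handle (a point): point in the upright round handle peg (14 mm thick) at the outer end of the lens ring, 268 mm from the pivot's axis, 225 mm above the bench; the peg stands free from 190 to 238 mm above the bench
- multimeter: bystander: multimeter 148x70x45 mm, origin under its centre
- tape_black: bystander: roll of black tape 64x64x18 mm, origin under its centre
- screwdriver: bystander: red screwdriver 27x216x25 mm lying along its y axis, origin under its centre
- side_cutter: bystander: side cutter with red handles 48x145x11 mm, origin under its centre

How it is judged:
On the way, in this order (a step that is already met when the one before it is completed fails the run):
1. the magnifier's lens stands clear of the pot (140 mm or more between their axes) (horizontal distance between magnifier_lens and pot above 0.14 m), for 0.2 s.
2. the lid stands level in the pot's mouth, lugs in the notches (horizontal distance between lid and pot below 0.005 m and z of lid in the frame of pot below 0.0635 m and angle between lid's own z axis and vertical below 0.08 rad), for 0.1 s.
At the end, for the whole second after the job is handed in: Fingers still grip the lid (3 N or more) and hold it still in the pot's mouth: within 5 mm of its axis, level, origin under 60.5 mm above the pot's, turned 40 degrees from the notches give or take 8 with the sprung ring carried round; lens at least 140 mm from the pot's axis (angle between the x axis of lid and the x axis of pot, either way round between 0.55 and 0.85 rad and value of joint purge_ring between 0.45 and 0.9 rad and horizontal distance between lid and pot below 0.005 m and z of lid in the frame of pot below 0.0605 m and angle between lid's own z axis and vertical below 0.08 rad and angular speed of lid below 0.4 rad/s and contact force between the fingers and lid above 3 N and horizontal distance between magnifier_lens and pot above 0.14 m); the arm keeps its last pose, push and grip.
It fails at once if the lid is turned into the lock (value of joint purge_ring above 1.2 rad).
It fails at once if a bystander is shifted by more than 30 mm (distance of any of multimeter, tape_black, screwdriver, side_cutter from where it was at the start of the episode above 0.03 m).
It also fails if it takes over 66 s, if anything falls off the work surface, if the arm or the gripper's body presses on something with over 40 N, if the wrist force passes 120 N, or if a joint passes its speed limit or range.

### The arm

A 6-joint arm with a two-finger parallel gripper is mounted at the origin on a cart in front of the work surface, level with it; the furniture and walls round the work are solid. World frame = base frame: x ahead of the robot, y to its left, z up, the work surface at z = 0. Lengths are in m, angles in rad, forces in N, time in s.
With the tool pointing down it reaches from about 0.35 to 0.775 m from the base axis. Payload 7.3 kg.
Tool frame: the origin (TCP) lies midway between the tips of the shut fingers; the grasp point (between the pads) lies 19 mm behind it (robot.tcp_to_grasp is the distance from the TCP to the grasp point, in m); z points along the fingers, y is the line along which they close (so a half turn about z gives the same grasp; the last joint's range is limited). The gripper opens to 92 mm and grips with 3 to 60 N. Pads are 19 mm wide; open, the fingers measure 130 mm over their backs; the gripper's body (75 mm by 190 mm) begins 47 mm behind the grasp point.
Start: joints at [-1.253, 0.342, 1.524, -0, 1.275, -0.146], TCP at [0.235, -0.47, 0.227] pointing down, gripper open.
Joint ranges: [-2.53, 2.53], [-0.77, 2.02], [0.04, 2.7], [-1, 4.14], [0.28, 2.66], [-3.11, 3.11]. Speed limits (rad/s): [2.57, 2.57, 3.14, 3.14, 3.14, 3.14].

### API

Orientations are given as [roll, pitch, yaw] about the fixed x, y, z axes, in that order (R = Rz(yaw) Ry(pitch) Rx(roll)).
In Python, from cell import readout, cams, ticket, robot gives the robot as it stands. The module is installed in compiled form; this text tells all that it offers.
- The arm moves only by the tool jog_arm, never from a script. Its argument "plan" is a list of rows, each a list of 5 numbers: the shift along the world's x, y, z each as a share of 0.08 m, from -1 to 1, then the turn about the world's z as a share of 90 degrees, from -1 to 1, then the opening, from -1 (shut) to 1 (fully open). A call has 1 to 12 rows; each row is the pose to reach, as a shift and turn from the pose commanded when the call began; what a row does not reach only later rows make up. A row lasts 1/10 s, in which the tool goes at most 50 mm and 8.59 degrees, less where a joint would pass 70% of its speed; a pose out of reach is approached as far as the arm can. A call with a number of a shift or a turn outside -1 to 1 is refused whole. A call with a gripper value outside its range is refused whole. The fingers move at their own pace and stop on an object; "squeeze" is the grip in N (left out, the last holds). Time passes only in rows, so rows that repeat a pose let the fingers close. It gives the time, the measured TCP pose, the force, the opening and the grip force at its end, in the units of the state.
- readout.observe(): the state, without advancing time (a new reading comes with each control period).
- cams.read_camera(name): name is "scene" or "top" or "wrist"; returns the picture (420x560x3 uint8, blue, green, red); there is no depth.
- cams.calibration(name): a dict with "K" (3x3 intrinsics, pixels), "world_from_camera" (4x4, takes a point from camera to world coordinates). Camera axes: x right, y down, z forward; pixel columns grow to the right and rows downward; lengths in m; the calibration is good to about 2 mm. A picture is of the moment at which its call begins: read the wrist's pose just before it. calibration takes no time and is no camera call; for the wrist camera it gives the pose at the moment of the call.
- ticket.hand_in(): hands the job in; it is judged then, once.
The state is a dict: "time": time; "qpos": joint angles; "qvel": joint speeds; "joint_efforts": joint torques, N m; "tool_pos": TCP position; "tool_rot": TCP orientation; "contact_force": force on the tool from outside, world axes, zero at the start; "torque": the same for the moment, N m; "opening": finger opening in m; "grip_force": force on a finger pad.
Only numpy, scipy, OpenCV 4.12 (cv2) and the standard library are available. Lean on these libraries where they do the work, as an engineer would, in place of code of your own. Each camera call takes 0.05 s, during which the arm holds its last target. There are 200 camera calls.

## Working session

There is one attempt and no reset: what is moved stays moved. The work goes in short steps, Python scripts to look and compute and a tool call to move; the robot and the scene stay as the last step left them, time stands still between calls to the robot, and variables do not carry over. Pictures are saved under pics/ and viewed, at most 12 in all, crops included, and the job is handed in when it is done.

Besides the shell and the picture viewer there is one more tool, called in YAML: its name, and indented under it one key for each argument. jog_arm: Moves the arm, as the interface text tells. Shift numbers are shares of 0.08 m and turn numbers shares of 90 degrees, none past 1 either way. Its arguments: {"type":"object","properties":{"plan":{"type":"array"},"squeeze":{"type":"number"}},"required":["plan"]}

```bash
mkdir -p pics; cat > h.py <<'E'
import numpy as np, cv2
from cell import readout, cams, ticket, robot
def ray(name,u,v,c=None):
    c=c or cams.calibration(name); K=np.array(c["K"]);T=np.array(c["world_from_camera"])
    d=T[:3,:3]@np.linalg.solve(K,[u,v,1.]); return T[:3,3],d/np.linalg.norm(d)
def onz(name,u,v,z,c=None):
    o,d=ray(name,u,v,c); return o+d*(z-o[2])/d[2]
def tri(rs):
    A=sum(np.eye(3)-np.outer(d,d) for o,d in rs); b=sum((np.eye(3)-np.outer(d,d))@o for o,d in rs)
    return np.linalg.solve(A,b)
def proj(name,p):
    c=cams.calibration(name);T=np.linalg.inv(np.array(c["world_from_camera"]));q=np.array(c["K"])@(T[:3,:3]@np.array(p)+T[:3,3]);return q[:2]/q[2]
E
python3 - <<'E'
from h import *
for n in ("scene","top"):
    cv2.imwrite(f"pics/{n}0.png",cams.read_camera(n)); c=cams.calibration(n);print(n,np.round(c["K"],1).tolist(),np.round(c["world_from_camera"],3).tolist())
print(readout.observe())
E
```

```text
scene [[517.3, 0.0, 271.7], [0.0, 517.3, 203.3], [0.0, 0.0, 1.0]] [[0.438, -0.704, 0.559, -0.237], [-0.899, -0.331, 0.288, -0.437], [-0.017, -0.629, -0.778, 1.219], [0.0, 0.0, 0.0, 1.0]]
top [[505.4, 0.0, 278.5], [0.0, 505.4, 211.1], [0.0, 0.0, 1.0]] [[0.023, -0.998, 0.063, 0.461], [-1.0, -0.022, 0.01, -0.062], [-0.009, -0.063, -0.998, 1.292], [0.0, 0.0, 0.0, 1.0]]
{'time': 0.1, 'qpos': array([-1.25300676e+00,  3.42647529e-01,  1.52492367e+00, -1.83620243e-05,
        1.27543492e+00, -1.45976413e-01]), 'qvel': array([ 3.93102874e-05,  8.12240006e-04, -2.96782371e-03,  8.03493096e-05,
        7.98392102e-04,  2.67045899e-04]), 'joint_efforts': array([ 1.83265423e-03, -4.32003772e+01, -2.44693905e+01,  7.19611114e-02,
        5.26055612e-02, -3.62208482e-05]), 'tool_pos': array([ 0.23474981, -0.46917222,  0.22611658]), 'tool_rot': array([-3.14019167e+00, -1.88228097e-04,  4.63771202e-01]), 'contact_force': array([-0.05575148,  0.02971728, -0.79915486]), 'torque': array([0.03446266, 0.01095461, 0.002268  ]), 'grip_force': 0.0, 'opening': 0.09184619404541629}
```

View pics/scene0.png

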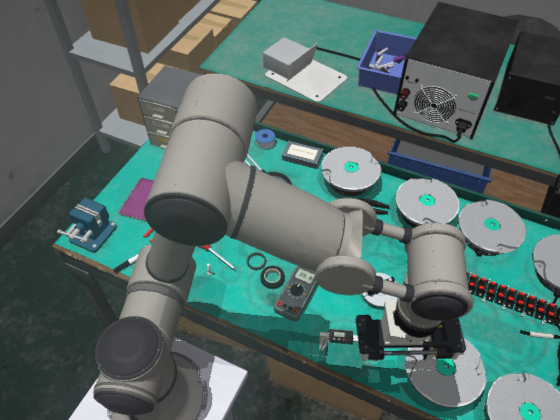

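View pics/top0.png

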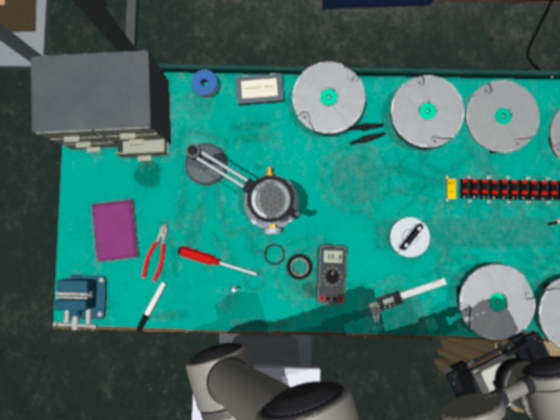

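The top view shows the pot and lens at about (270,200), the post foot at (205,165), and the lid at (410,237). The meter, tape, screwdriver and cutter lie below the pot. I'll zoom in on the pot and lid.

```bash
python3 - <<'E'
from h import *
im=cv2.imread("pics/top0.png")
a=cv2.resize(im[130:260,175:325],None,fx=4,fy=4,interpolation=cv2.INTER_CUBIC)
cv2.imwrite("pics/crop0.png",a)
# lid: white disc + dark bar
g=cv2.cvtColor(im,cv2.COLOR_BGR2HSV)
m=((g[...,1]<60)&(g[...,2]>150)).astype(np.uint8); sub=np.zeros_like(m); sub[210:265,380:440]=m[210:265,380:440]
cs,_=cv2.findContours(sub,cv2.RETR_EXTERNAL,cv2.CHAIN_APPROX_NONE); c=max(cs,key=cv2.contourArea)
print(cv2.fitEllipse(cv2.convexHull(c)),cv2.contourArea(c))
hull=np.zeros_like(m); cv2.fillPoly(hull,[cv2.convexHull(c)],1); hull=cv2.erode(hull,np.ones((3,3)))
d=((g[...,2]<70)&(hull>0)).astype(np.uint8)
cs,_=cv2.findContours(d,cv2.RETR_EXTERNAL,cv2.CHAIN_APPROX_NONE); b=max(cs,key=cv2.contourArea); r=cv2.minAreaRect(b); print(r)
(e,_,_)=cv2.fitEllipse(cv2.convexHull(c)); print("flange",onz("top",*e,0.025)); print("bar",onz("top",*r[0],0.053))
bp=cv2.boxPoints(r); print([onz("top",*p,0.053)[:2].round(4).tolist() for p in bp])
print([onz("top",*p,z).round(3).tolist() for p,z in [((205,165),.01),((193,150),.2),((270,200),.18),((268,172),.05)]])
E
```

```text
((409.3592224121094, 236.68783569335938), (39.38106155395508, 40.140445709228516), 125.85679626464844) 1204.5
((409.49176025390625, 237.90980529785156), (4.993438243865967, 25.095230102539062), 39.80556869506836)
flange [ 0.48470429 -0.37663787  0.025     ]
bar [ 0.48121073 -0.37002007  0.053     ]
[[0.4611, -0.3459], [0.509, -0.3848], [0.5014, -0.3942], [0.4535, -0.3553]]
[[0.656, 0.143, 0.01], [0.66, 0.14, 0.2], [0.556, -0.031, 0.18], [0.636, -0.02, 0.05]]
```

View pics/crop0.png

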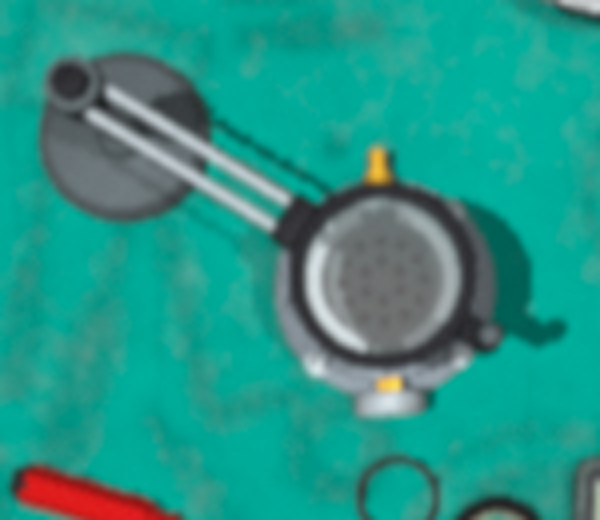

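Crop: the peg top is at crop (487,335), the lens centre at (382,273), the post top at (72,83), and the gold gauge and union stems at (388,385) and (378,160).

```bash
python3 - <<'E'
from h import *
f=lambda x,y:(175+x/4-.4,130+y/4-.4)
P={k:onz("top",*f(*p),z) for k,p,z in [("peg",(487,335),.238),("lens",(382,273),.188),("foot",(126,137),.01),("post",(72,83),.2),("union",(378,160),.05),("gauge",(388,385),.05)]}
for k,v in P.items():print(k,v.round(4))
pv=np.r_[(P["foot"][:2]+P["post"][:2])/2];
r=P["peg"][:2]-pv;print("pivot",pv,"r",np.linalg.norm(r),np.linalg.norm(P["lens"][:2]-pv)); a0=np.arctan2(r[1],r[0])
for a in range(0,91,15):
    q=pv+.268*np.array([np.cos(a0-np.radians(a)),np.sin(a0-np.radians(a))]);print(a,q.round(3),np.hypot(*q).round(3))
E
```

```text
peg [ 0.524  -0.0879  0.238 ]
lens [ 0.5598 -0.0309  0.188 ]
foot [0.6594 0.14   0.01  ]
post [0.6591 0.1406 0.2   ]
union [ 0.6422 -0.0229  0.05  ]
gauge [ 0.5031 -0.0325  0.05  ]
pivot [0.6592185  0.14026155] r 0.26523343537499494 0.19799635259731557
0 [ 0.523 -0.09 ] 0.53
15 [ 0.468 -0.047] 0.47
30 [0.426 0.009] 0.426
45 [0.4   0.074] 0.406
60 [0.391 0.143] 0.417
75 [0.401 0.213] 0.454
90 [0.429 0.277] 0.51
```

jog_arm:
  plan:
    - [0.5,0.5,0.3,0,1]
    - [1,1,0.5,0,1]
    - [1,1,0.5,0,1]

```text
time: 0.4
tool_pos: [0.3169, -0.3874, 0.2679]
tool_rot: [3.141, -0.001, 0.466]
contact_force: [-0.5, -1.4, -0.2]
opening: 0.0914
grip_force: 0.0
```

jog_arm:
  plan:
    - [0.5,0,0,-0.1,1]
    - [1,0,0,-0.2,1]
    - [1,0,0,-0.2,1]

```text
time: 0.7
tool_pos: [0.3985, -0.3887, 0.2659]
tool_rot: [-3.141, -0.001, 0.148]
contact_force: [-0.5, -0.3, -0.1]
opening: 0.0913
grip_force: 0.0
```

jog_arm:
  plan:
    - [0.5,0,0,-0.1,1]
    - [0.7,0,0,-0.2,1]
    - [0.7,0,0,-0.2,1]
    - [0.7,0,0,-0.2,1]

```text
time: 1.1
tool_pos: [0.4501, -0.3894, 0.2661]
tool_rot: [-3.141, 0.002, -0.161]
contact_force: [0.2, 0.4, -0.7]
opening: 0.0919
grip_force: 0.0
```

```bash
python3 - <<'E'
from h import *
s=readout.observe(); print(s["time"],s["tool_pos"],s["tool_rot"],s["qpos"])
cv2.imwrite("pics/w0.png",cams.read_camera("wrist")); import json; c=cams.calibration("wrist"); json.dump({k:np.array(c[k]).tolist() for k in("K","world_from_camera")},open("w0.json","w")); print(np.round(c["world_from_camera"],3),c["K"][0])
cv2.imwrite("pics/s1.png",cams.read_camera("scene"))
E
```

```text
1.1 [ 0.45009747 -0.38939076  0.26611921] [-3.14097722e+00  1.65260064e-03 -1.60804586e-01] [-8.41631523e-01  4.50063641e-01  1.24850811e+00 -5.66479470e-04
  1.44469246e+00  8.90041614e-01]
[[-0.161 -0.945 -0.284  0.527]
 [-0.987  0.153  0.048 -0.401]
 [-0.002  0.288 -0.958  0.425]
 [ 0.     0.     0.     1.   ]] [301.10695604   0.         282.73720926]
```

View pics/w0.png

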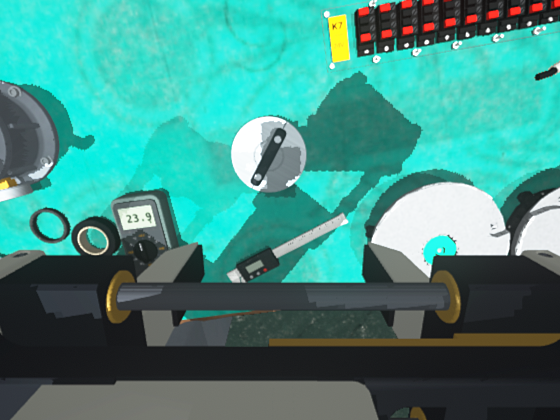

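The wrist view shows the lid at about (268,155), with its bar running from (258,184) to (279,128). The shadow on the flange is only grey.

```bash
cat > lid.py <<'E'
from h import *
def bar(im,cx,cy,R,th=75):
    g=cv2.cvtColor(im,cv2.COLOR_BGR2GRAY); m=np.zeros_like(g); cv2.circle(m,(int(cx),int(cy)),R,1,-1)
    hs=cv2.cvtColor(im,cv2.COLOR_BGR2HSV); d=((g<th)&(hs[...,1]<120)&(m>0)).astype(np.uint8); d=cv2.morphologyEx(d,cv2.MORPH_CLOSE,np.ones((3,3)))
    cs,_=cv2.findContours(d,cv2.RETR_EXTERNAL,cv2.CHAIN_APPROX_NONE); return cv2.minAreaRect(max(cs,key=cv2.contourArea))
def ends(r):
    b=cv2.boxPoints(r); l=[np.linalg.norm(b[i]-b[i-1]) for i in range(2)]
    return ((b[0]+b[1])/2,(b[2]+b[3])/2) if np.linalg.norm(b[0]-b[1])<np.linalg.norm(b[1]-b[2]) else ((b[1]+b[2])/2,(b[3]+b[0])/2)
E
python3 - <<'E'
from lid import *; import json
w=json.load(open("w0.json"))
a=bar(cv2.imread("pics/w0.png"),268,155,36); b=bar(cv2.imread("pics/top0.png"),410,237,17); print(a,b)
p=tri([ray("wrist",*a[0],w),ray("top",*b[0])]);print("tri",p)
for n,r,c in(("wrist",a,w),("top",b,None)):
    e=[onz(n,*x,.053,c)[:2] for x in ends(r)]; d=e[1]-e[0];print(n,onz(n,*r[0],.053,c),np.linalg.norm(d),np.degrees(np.arctan2(d[1],d[0])))
E
```

```text
((268.0747375488281, 156.53915405273438), (10.58779525756836, 61.712928771972656), 27.645973205566406) ((410.93902587890625, 236.4512481689453), (5.15373420715332, 29.204496383666992), 38.65980911254883)
tri [ 0.4853336  -0.37522636  0.04565442]
wrist [ 0.48648867 -0.3755948   0.053     ] 0.07562087672028653 142.2897393485511
top [ 0.48485053 -0.37352303  0.053     ] 0.07180637835763706 142.11533403436195
```

jog_arm:
  plan:
    - [0.3,0.6,0,0,1]
    - [0.6,1,0,0,1]
    - [0.6,1,0,0,1]

```text
time: 1.5
tool_pos: [0.5002, -0.3059, 0.2673]
tool_rot: [-3.14, -0.001, -0.159]
contact_force: [-0.3, -0.8, 0.5]
opening: 0.0919
grip_force: 0.0
```

jog_arm:
  plan:
    - [0.1,0.6,0,0,1]
    - [0.2,1,0,0,1]
    - [0.2,1,0,0,1]

```text
time: 1.8
tool_pos: [0.5146, -0.2269, 0.2674]
tool_rot: [-3.141, -0.0, -0.16]
contact_force: [-1.3, -0.4, 0.1]
opening: 0.0918
grip_force: 0.0
```

jog_arm:
  plan:
    - [0.1,0.6,0,0,1]
    - [0.1,1,0,0,1]
    - [0.1,1,0,0,1]

```text
time: 2.1
tool_pos: [0.5222, -0.1477, 0.2672]
tool_rot: [-3.141, -0.0, -0.161]
contact_force: [-0.4, -0.8, 0.9]
opening: 0.0922
grip_force: 0.0
```

```bash
python3 - <<'E'
from h import *
s=readout.observe(); print(s["time"],s["tool_pos"],s["tool_rot"],proj("wrist",(.524,-.088,.238)))
cv2.imwrite("pics/w1.png",cams.read_camera("wrist")); import json; c=cams.calibration("wrist"); json.dump({k:np.array(c[k]).tolist() for k in("K","world_from_camera")},open("w1.json","w"))
E
```

```text
2.1 [ 0.52221275 -0.14770705  0.2672311 ] [-3.14121201e+00 -4.94211915e-06 -1.60642712e-01] [197.57983733 251.22888472]
```

View pics/w1.png

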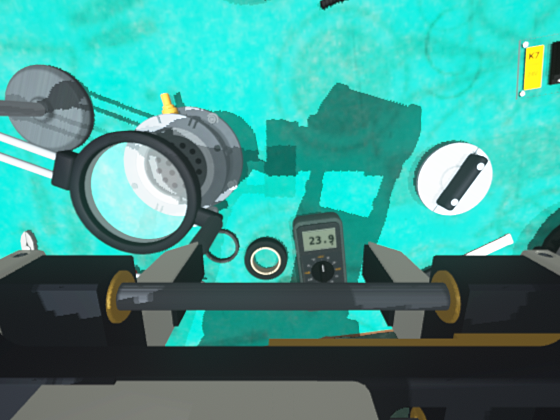

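The wrist view shows the lens ring centred at about (139,191) and the peg rising from about (205,240) behind the left finger. That agrees with the top-view estimate.

jog_arm:
  plan:
    - [0,0.5,0,0,1]
    - [0,0.75,0,0,1]
    - [0,0.75,0,0,1]
    - [0,0.75,-0.4,0,1]
    - [0,0.75,-0.8,0,1]
    - [0,0.75,-0.8,0,1]

```text
time: 2.75
tool_pos: [0.5204, -0.0911, 0.199]
tool_rot: [-3.141, 0.008, -0.166]
contact_force: [-1.1, 0.2, 0.2]
opening: 0.0918
grip_force: 0.0
```

jog_arm:
  plan:
    - [0,0,0,0,-1]
    - [0,0,0,0,-1]
    - [0,0,0,0,-1]
    - [0,0,0,0,-1]
    - [0,0,0,0,-1]
    - [0,0,0,0,-1]
    - [0,0,0,0,-1]
    - [0,0,0,0,-1]
  squeeze: 10

```text
time: 3.55
tool_pos: [0.5229, -0.0895, 0.2028]
tool_rot: [3.142, -0.0, -0.164]
contact_force: [0.9, 0.1, 0.1]
opening: 0.0324
grip_force: 0.0
```

```bash
python3 - <<'E'
from h import *; import json
w=json.load(open("w1.json")); print("lens",tri([ray("wrist",139,191,w),ray("top",270.1,197.85)]))
print(readout.observe())
a=0
for a in range(0,91,10):
    p=np.array([.6592,.1403]);r=np.array([.524,-.088])-p;r*=.268/np.linalg.norm(r);t=-np.radians(a);q=p+np.array([[np.cos(t),-np.sin(t)],[np.sin(t),np.cos(t)]])@r;print(a,((q-p-r)/.08).round(2))
E
```

```text
lens [ 0.5612333  -0.03043444  0.1751716 ]
{'time': 3.55, 'qpos': array([-3.13916217e-01,  3.72389204e-01,  1.54757211e+00, -8.70159690e-05,
        1.22160263e+00,  1.42124574e+00]), 'qvel': array([-0.0012    ,  0.00118842, -0.00223362,  0.00203107,  0.00064638,
        0.00113637]), 'joint_efforts': array([-1.39441014e-03, -4.42531550e+01, -2.39707464e+01,  4.45413147e-02,
       -7.35520246e-02, -4.35550128e-04]), 'tool_pos': array([ 0.52290075, -0.08946223,  0.20276408]), 'tool_rot': array([ 3.14150752e+00, -1.62043277e-05, -1.64335856e-01]), 'contact_force': array([0.92195513, 0.09813527, 0.12782137]), 'torque': array([0.04301217, 0.02750913, 0.01428692]), 'grip_force': 0.0, 'opening': 0.03239366252654583}
0 [-0.  0.]
10 [-0.47  0.34]
20 [-0.88  0.76]
30 [-1.21  1.24]
40 [-1.45  1.77]
50 [-1.6   2.34]
60 [-1.64  2.92]
70 [-1.59  3.5 ]
80 [-1.43  4.06]
90 [-1.18  4.59]
```

jog_arm:
  plan:
    - [0,0,0,0,-1]
    - [0,0,0,0,-1]
    - [0,0,0,0,-1]
    - [0,0,0,0,-1]
    - [-0.24,0.16,0,0,-1]
    - [-0.47,0.34,0,0,-1]
    - [-0.69,0.54,0,0,-1]
    - [-0.88,0.76,0,0,-1]
    - [-0.88,0.76,0,0,-1]

```text
time: 4.45
tool_pos: [0.4501, -0.0276, 0.2027]
tool_rot: [3.141, 0.003, -0.163]
contact_force: [-4.6, -1.9, -0.2]
opening: 0.0137
grip_force: 10.0
```

jog_arm:
  plan:
    - [-0.18,0.24,0,0,-1]
    - [-0.35,0.51,0,0,-1]
    - [-0.5,0.85,0,0,-1]
    - [-0.5,0.85,0,0,-1]

```text
time: 4.85
tool_pos: [0.4092, 0.0404, 0.2023]
tool_rot: [3.14, 0.006, -0.163]
contact_force: [-11.4, -3.0, 4.3]
opening: 0.014
grip_force: 10.0
```

jog_arm:
  plan:
    - [-0.1,0.28,0,0,-1]
    - [-0.18,0.56,0,0,-1]
    - [-0.23,0.84,0,0,-1]
    - [-0.23,0.84,0,0,-1]

```text
time: 5.25
tool_pos: [0.3926, 0.1079, 0.2022]
tool_rot: [3.142, 0.004, -0.163]
contact_force: [-6.7, 1.1, 0.8]
opening: 0.0141
grip_force: 10.0
```

jog_arm:
  plan:
    - [-0.03,0.3,0,0,-1]
    - [-0.02,0.6,0,0,-1]
    - [0.01,0.93,0,0,-1]
    - [0.01,0.93,0,0,-1]

```text
time: 5.65
tool_pos: [0.3946, 0.183, 0.2023]
tool_rot: [-3.141, 0.003, -0.163]
contact_force: [-4.8, 2.3, 2.2]
opening: 0.0139
grip_force: 10.0
```

jog_arm:
  plan:
    - [0.07,0.35,0,0,-1]
    - [0.17,0.68,0,0,-1]
    - [0.17,0.68,0,0,-1]
    - [0.17,0.68,0,0,-1]

```text
time: 6.05
tool_pos: [0.4086, 0.2358, 0.2024]
tool_rot: [-3.141, 0.001, -0.163]
contact_force: [-2.9, 2.7, -1.7]
opening: 0.0139
grip_force: 10.0
```

```bash
python3 - <<'E'
from h import *
print(readout.observe()["tool_pos"]); im=cams.read_camera("top"); cv2.imwrite("pics/top1.png",im)
E
```

```text
[0.4085735  0.23580459 0.2023594 ]
```

View pics/top1.png

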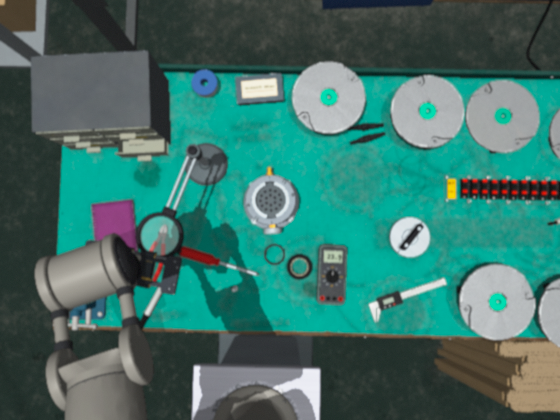

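The magnifier is now swung aside, with the lens at (160,232). The pot stands open at (271,201), and the lid is unmoved at (410,237).

jog_arm:
  plan:
    - [0,0,0,0,0]
    - [0,0,0,0,0]
    - [0,0,0,0,0]
    - [0,0,0,0,0.2]
    - [0,0,0.4,0,0.2]
    - [0,0,0.9,0,0.2]
    - [0,0,0.9,0,1]

```text
time: 6.8
tool_pos: [0.4109, 0.2359, 0.2798]
tool_rot: [-3.137, -0.009, -0.165]
contact_force: [0.5, 0.6, -0.3]
opening: 0.0592
grip_force: 0.0
```

jog_arm:
  plan:
    - [0.2,-0.6,0,0,1]
    - [0.3,-1,0,0,1]
    - [0.3,-1,0,0,1]

```text
time: 7.1
tool_pos: [0.4332, 0.1522, 0.2745]
tool_rot: [3.14, -0.001, -0.168]
contact_force: [0.4, -0.0, 0.4]
opening: 0.0822
grip_force: 0.0
```

jog_arm:
  plan:
    - [0.2,-0.6,0,0,1]
    - [0.2,-1,0,0,1]
    - [0.2,-1,0,0,1]

```text
time: 7.4
tool_pos: [0.4486, 0.0726, 0.2744]
tool_rot: [3.14, 0.0, -0.168]
contact_force: [-0.0, 0.8, -0.5]
opening: 0.0915
grip_force: 0.0
```

jog_arm:
  plan:
    - [0,-0.6,0,0,1]
    - [0,-1,0,0,1]
    - [0,-1,0,0,1]
    - [0,-1,0,0,1]
    - [0,-1,0,0,1]

```text
time: 7.9
tool_pos: [0.4484, -0.0035, 0.2747]
tool_rot: [-3.141, 0.0, -0.164]
contact_force: [0.4, 0.2, -0.4]
opening: 0.0918
grip_force: 0.0
```

```bash
python3 - <<'E'
from h import *
s=readout.observe(); print(s["time"],s["tool_pos"],s["tool_rot"])
im=cams.read_camera("wrist"); cv2.imwrite("pics/w2.png",im); import json; c=cams.calibration("wrist"); json.dump({k:np.array(c[k]).tolist() for k in("K","world_from_camera")},open("w2.json","w"))
u,v=proj("wrist",(.565,-.03,.074)); print(u,v); u,v=int(u),int(v); x0,y0=max(0,u-75),max(0,v-75)
a=cv2.resize(im[y0:v+75,x0:u+75],None,fx=4,fy=4,interpolation=cv2.INTER_CUBIC)[:600]; print(x0,y0,a.shape)
t=cv2.imread("pics/top1.png")[155:245,225:315]; t=cv2.resize(t,None,fx=5,fy=5,interpolation=cv2.INTER_CUBIC)
cv2.imwrite("pics/potw.png",a); cv2.imwrite("pics/pott.png",t)
E
```

```text
7.9 [ 0.44842488 -0.0035261   0.27466617] [-3.14106570e+00  1.61125887e-04 -1.63648223e-01]
290.8477302495671 80.12265824818338
215 5 (600, 600, 3)
```

View pics/potw.png

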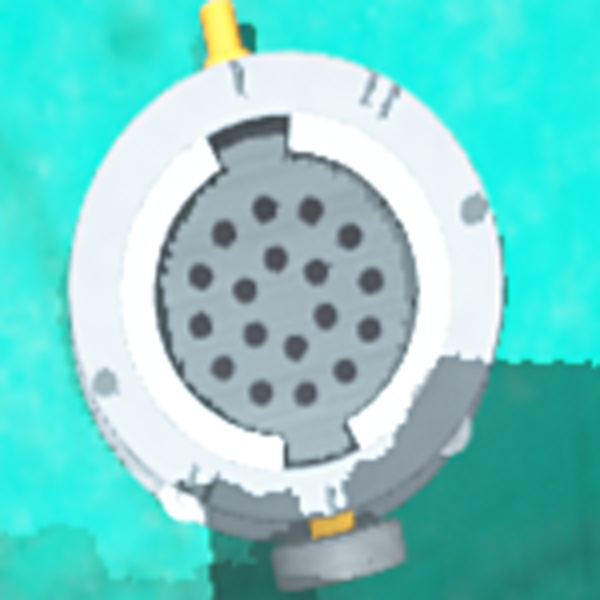

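View pics/pott.png

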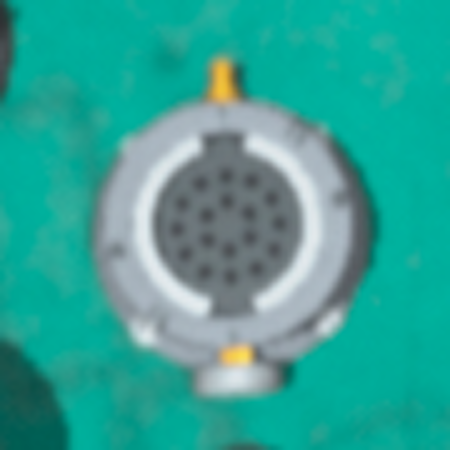

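The pot is clear in both views. In the wrist crop the line marks are at (237,78) and (335,497), and the dots at (474,208) and (105,381). In the top crop the lines are at (223,110) and (233,338), and the dots at (340,198) and (118,250).

```bash
python3 - <<'E'
from lid import *; import json
w=json.load(open("w2.json"))
W=lambda x,y:(215+x/4-.375,5+y/4-.375); T=lambda x,y:(225+x/5-.4,155+y/5-.4)
for n,f,c,L,D in(("wrist",W,w,((237,78),(335,497)),((474,208),(105,381))),("top",T,None,((223,110),(233,338)),((340,198),(118,250)))):
    l=[onz(n,*f(*p),.074,c)[:2] for p in L]; d=[onz(n,*f(*p),.074,c)[:2] for p in D]
    print(n,"mid",np.mean(l,0),np.mean(d,0),"dist",np.linalg.norm(l[0]-l[1]),np.linalg.norm(d[0]-d[1]),"ang",np.degrees(np.arctan2(*(l[0]-l[1])[::-1])),np.degrees(np.arctan2(*(d[0]-d[1])[::-1]))+80)
    im=cv2.imread({"wrist":"pics/w2.png","top":"pics/top1.png"}[n]); g=im.min(2)
    u,v=f(*np.mean(D,0)); R=48 if n=="wrist" else 22
    m=np.zeros_like(g); cv2.circle(m,(int(u),int(v)),R,1,-1); th=245 if n=="wrist" else 185
    k=((g>th)&(m>0)).astype(np.uint8); pts=cv2.findNonZero(k); h=cv2.convexHull(pts); e=cv2.fitEllipse(h); print(" white",e,len(pts),onz(n,*e[0],.074,c))
a=[ray("wrist",*W(*p),w) for p in((237,78),(335,497),(474,208),(105,381))]; b=[ray("top",*T(*p)) for p in((223,110),(233,338),(340,198),(118,250))]
P=[tri([x,y]) for x,y in zip(a,b)]; print(np.round(P,4),np.mean(P,0))
E
```

```text
wrist mid [ 0.56697084 -0.02566887] [ 0.56731485 -0.02507946] dist 0.10992141134457545 0.11058808695453652 ang 5.05430464309352 4.091253513352427
 white ((286.12945556640625, 77.52973175048828), (82.18506622314453, 89.46464538574219), 178.90586853027344) 1558 [ 0.56845348 -0.02528475  0.074     ]
top mid [ 0.56634976 -0.02809756] [ 0.56620461 -0.02860593] dist 0.1107979997396977 0.11029661319966907 ang 3.883138371251132 4.506045455857105
 white ((270.2164001464844, 199.3286895751953), (37.86268997192383, 38.296356201171875), 59.21516418457031) 314 [ 0.56636419 -0.02814388  0.074     ]
[[ 0.6232 -0.0225  0.0663]
 [ 0.5117 -0.0313  0.0572]
 [ 0.5825 -0.082   0.057 ]
 [ 0.5473  0.0194  0.1495]] [ 0.56618304 -0.02911513  0.08252619]
```

jog_arm:
  plan:
    - [0.05,-0.6,0,-0.08,1]
    - [0.1,-1,0,-0.08,1]
    - [0.1,-1,0,-0.08,1]

```text
time: 8.25
tool_pos: [0.4571, -0.0865, 0.2745]
tool_rot: [3.141, -0.0, -0.292]
contact_force: [0.3, 1.3, -0.3]
opening: 0.092
grip_force: 0.0
```

jog_arm:
  plan:
    - [0.05,-0.6,0,-0.08,1]
    - [0.1,-1,0,-0.08,1]
    - [0.1,-1,0,-0.08,1]

```text
time: 8.55
tool_pos: [0.4651, -0.1664, 0.2744]
tool_rot: [3.141, -0.0, -0.418]
contact_force: [0.4, 0.2, -0.2]
opening: 0.0921
grip_force: 0.0
```

jog_arm:
  plan:
    - [0.05,-0.6,0,-0.08,1]
    - [0.1,-1,0,-0.08,1]
    - [0.1,-1,0,-0.08,1]

```text
time: 8.85
tool_pos: [0.4731, -0.2461, 0.2742]
tool_rot: [3.141, 0.0, -0.543]
contact_force: [0.3, 0.5, 0.3]
opening: 0.0915
grip_force: 0.0
```

jog_arm:
  plan:
    - [-0.4,-0.6,-0.2,-0.075,1]
    - [-0.8,-1,-0.5,-0.075,1]
    - [-0.8,-1,-0.5,-0.075,1]
    - [-0.8,-1,-0.5,-0.075,1]
    - [-0.8,-1,-0.5,-0.075,1]

```text
time: 9.35
tool_pos: [0.4097, -0.3233, 0.2354]
tool_rot: [-3.141, -0.001, -0.658]
contact_force: [0.0, 0.8, 0.1]
opening: 0.0924
grip_force: 0.0
```

```bash
python3 - <<'E'
from lid import *; import json
s=readout.observe(); print(s["time"],s["tool_pos"],s["tool_rot"])
im=cams.read_camera("wrist"); cv2.imwrite("pics/w3.png",im); c=cams.calibration("wrist"); json.dump({k:np.array(c[k]).tolist() for k in("K","world_from_camera")},open("w3.json","w"))
u,v=proj("wrist",(.486,-.375,.053)); print(u,v)
for th in(60,75,90):
    a=bar(im,u,v,48,th); e=[onz("wrist",*x,.053,c)[:2] for x in ends(a)];d=e[1]-e[0]
    print(a,onz("wrist",*a[0],.053,c),np.linalg.norm(d),np.degrees(np.arctan2(d[1],d[0])))
print(tri([ray("wrist",*a[0],c),ray("top",410.94,236.45)]))
E
```

```text
9.35 [ 0.40966621 -0.3232532   0.23543431] [-3.14084501e+00 -8.38297216e-04 -6.57966258e-01]
279.15054731272846 105.25554330014417
((279.5, 105.0), (74.0, 11.0), 90.0) [ 0.48597569 -0.3754555   0.053     ] 0.07510534150034949 142.15556004157412
((279.0, 105.0), (74.0, 12.0), 90.0) [ 0.48630319 -0.37503134  0.053     ] 0.07510560156705597 142.12835850187258
((279.0, 105.5), (75.0, 12.0), 90.0) [ 0.48590286 -0.37472001  0.053     ] 0.0761913282036354 142.12835850187258
[ 0.48551514 -0.37473625  0.04842314]
```

jog_arm:
  plan:
    - [0.5,-0.3,-0.2,0,1]
    - [0.95,-0.64,-0.6,0,1]
    - [0.95,-0.64,-1,0,1]
    - [0.95,-0.64,-1,0,1]

```text
time: 9.8
tool_pos: [0.4844, -0.3729, 0.15]
tool_rot: [-3.14, 0.009, -0.657]
contact_force: [-0.7, -0.2, -0.2]
opening: 0.0918
grip_force: 0.0
```

jog_arm:
  plan:
    - [0,0,-0.5,0,1]
    - [0,0,-1,0,1]
    - [0,0,-1,0,1]
    - [0,0,-1,0,1]

```text
time: 10.2
tool_pos: [0.4854, -0.3757, 0.077]
tool_rot: [3.141, -0.001, -0.658]
contact_force: [0.6, -0.1, 0.6]
opening: 0.0917
grip_force: 0.0
```

jog_arm:
  plan:
    - [0,0,-0.25,0,1]
    - [0,0,-0.45,0,1]
    - [0,0,-0.56,0,1]
    - [0,0,-0.56,0,1]
    - [0,0,-0.56,0,-1]
    - [0,0,-0.56,0,-1]
    - [0,0,-0.56,0,-1]
    - [0,0,-0.56,0,-1]
    - [0,0,-0.56,0,-1]
  squeeze: 15

```text
time: 11.1
tool_pos: [0.4845, -0.376, 0.0302]
tool_rot: [3.141, -0.0, -0.659]
contact_force: [0.1, -0.2, 0.9]
opening: 0.0561
grip_force: 0.0
```

jog_arm:
  plan:
    - [0,0,0,0,-1]
    - [0,0,0,0,-1]
    - [0,0,0,0,-1]
    - [0,0,0,0,-1]
    - [0,0,0,0,-1]
    - [0,0,0,0,-1]
    - [0,0,0,0,-1]
    - [0,0,0,0,-1]

```text
time: 11.9
tool_pos: [0.4845, -0.3759, 0.0299]
tool_rot: [3.142, 0.0, -0.659]
contact_force: [-0.7, -0.1, 0.3]
opening: 0.014
grip_force: 15.0
```

jog_arm:
  plan:
    - [0,0,0,0,-1]
    - [0,0,0,0,-1]
    - [0,0,0,0,-1]
  squeeze: 40

```text
time: 12.2
tool_pos: [0.4845, -0.3759, 0.0299]
tool_rot: [3.141, 0.0, -0.659]
contact_force: [-0.2, -0.5, -1.2]
opening: 0.0137
grip_force: 40.0
```

jog_arm:
  plan:
    - [0,0,0.2,0,-1]
    - [0,0,0.6,0.06,-1]
    - [0,0,1,0.12,-1]
    - [0,0,1,0.12,-1]

```text
time: 12.6
tool_pos: [0.4864, -0.3778, 0.1145]
tool_rot: [3.139, -0.008, -0.469]
contact_force: [-0.1, -0.8, -1.2]
opening: 0.0141
grip_force: 40.0
```

jog_arm:
  plan:
    - [0,0.3,0.2,0.06,-1]
    - [0,0.7,0.5,0.12,-1]
    - [0,1,0.5,0.16,-1]
    - [0,1,0.5,0.16,-1]

```text
time: 13.0
tool_pos: [0.4842, -0.2928, 0.1496]
tool_rot: [-3.14, 0.002, -0.217]
contact_force: [0.4, 0.6, -2.1]
opening: 0.0138
grip_force: 40.0
```

jog_arm:
  plan:
    - [0,0.4,0.2,0.06,-1]
    - [0,0.8,0.5,0.12,-1]
    - [0,1,0.5,0.189,-1]
    - [0,1,0.5,0.189,-1]
    - [0,1,0.5,0.189,-1]

```text
time: 13.5
tool_pos: [0.4842, -0.2163, 0.189]
tool_rot: [-3.141, 0.001, 0.075]
contact_force: [0.2, -1.2, -2.6]
opening: 0.0138
grip_force: 40.0
```

```bash
python3 - <<'E'
from lid import *; import json
s=readout.observe(); print(s["time"],s["tool_pos"],s["tool_rot"],s["opening"],s["grip_force"])
im=cams.read_camera("wrist"); cv2.imwrite("pics/w4.png",im); c=cams.calibration("wrist"); json.dump({k:np.array(c[k]).tolist() for k in("K","world_from_camera")},open("w4.json","w"))
u,v=proj("wrist",(.5668,-.0269,.074)); print(u,v)
E
```

```text
13.5 [ 0.48421779 -0.21632392  0.18902753] [-3.14136066e+00  1.29189771e-03  7.45939890e-02] 0.0138125213527252 39.99689161777496
69.61859719073013 96.95965919994443
```

View pics/w4.png

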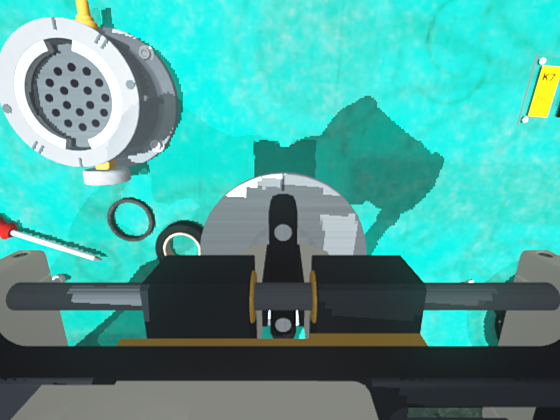

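The held lid's bar is vertical at column 284. The pot's rim is fully visible, centred at about (70,97).

```bash
cat > circ.py <<'E'
from lid import *; import json
from scipy.optimize import least_squares
def fit(im,n,c,p0,th,r0,r1,R):
    # bright->dark edge of the rim along rays on plane z=.074, robust circle of radius R
    g=im.astype(int); s=np.array(p0); pts=[]
    cc=np.array(c["world_from_camera"]);Ti=np.linalg.inv(cc);K=np.array(c["K"])
    gray=im[...,2].astype(np.float32)  # red channel: bench teal is dark in it
    for a in np.radians(np.arange(0,360,3)):
        rr=np.arange(r0,r1,.0003); P=np.c_[s[0]+rr*np.cos(a),s[1]+rr*np.sin(a),np.full(len(rr),.074)]
        q=(Ti[:3,:3]@P.T+Ti[:3,3:]); q=K@q; uv=(q[:2]/q[2]).astype(np.float32)
        if uv.min()<2 or uv[0].max()>556: continue
        val=cv2.remap(gray,uv[0][None],uv[1][None],cv2.INTER_LINEAR)[0]; d=val[4:]-val[:-4]; i=np.argmin(d)
        if d[i]<-th: pts.append(P[i+2,:2])
    pts=np.array(pts); f=lambda x:np.hypot(*(pts-x[:2]).T)-x[2]
    r=least_squares(f,[*s,R],loss="soft_l1",f_scale=.0007); return r.x,np.median(abs(f(r.x))),len(pts)
E
python3 - <<'E'
from circ import *
for n,k in(("pics/w4.png","w4.json"),("pics/w2.png","w2.json")):
    print(fit(cv2.imread(n),"wrist",json.load(open(k)),(.5668,-.0269),8,.053,.067,.06))
print(fit(cv2.imread("pics/top1.png"),"top",cams.calibration("top"),(.5668,-.0269),8,.053,.067,.06))
w=json.load(open("w4.json")); im=cv2.imread("pics/w4.png")
cv2.imwrite("pics/potw4.png",cv2.resize(im[0:200,0:200],None,fx=3,fy=3,interpolation=cv2.INTER_CUBIC))
# held lid flange centre, top at z = tcp-0.005 
E
```

```text
(array([ 0.56697141, -0.02557854,  0.05988152]), np.float64(0.00014950970502798644), 97)
(array([ 0.56501905, -0.02441128,  0.06110319]), np.float64(0.0008454933200373743), 119)
(array([ 0.56759862, -0.02523637,  0.06237494]), np.float64(0.0015209615720837497), 98)
```

View pics/potw4.png

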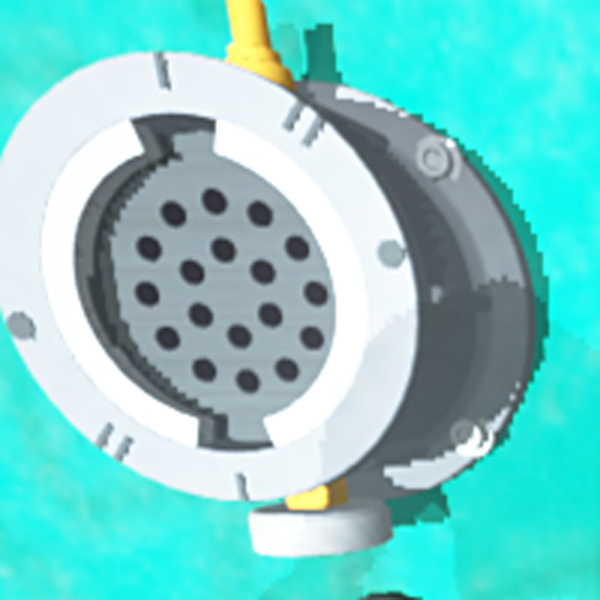

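```bash
python3 - <<'E'
from circ import *
w=json.load(open("w4.json")); f=lambda p:onz("wrist",p[0]/3-.33,p[1]/3-.33,.074,w)[:2]
an=lambda a,b:np.degrees(np.arctan2(*(f(a)-f(b))[::-1]))
print(an((163,70),(241,487)),an((392,254),(21,325))+80,an((303,124),(115,442))+40)
E
```

```text
3.891235252203448 4.0501385202873195 4.334633546466094
```

jog_arm:
  plan:
    - [0.3,0.4,0,0,-1]
    - [0.6,0.8,0,0,-1]
    - [0.9,1,0,0,-1]
    - [0.9,1,0,0,-1]

```text
time: 13.95
tool_pos: [0.5586, -0.135, 0.1887]
tool_rot: [-3.141, -0.0, 0.077]
contact_force: [-1.3, 0.3, -2.6]
opening: 0.0138
grip_force: 40.0
```

jog_arm:
  plan:
    - [0.05,0.4,0,0,-1]
    - [0.13,0.8,0,0,-1]
    - [0.13,1,0,0,-1]
    - [0.13,1,0,0,-1]

```text
time: 14.35
tool_pos: [0.5664, -0.0553, 0.1893]
tool_rot: [-3.141, 0.001, 0.078]
contact_force: [0.2, -1.1, -1.3]
opening: 0.0137
grip_force: 40.0
```

jog_arm:
  plan:
    - [0,0.2,-0.2,0,-1]
    - [0,0.36,-0.5,0,-1]
    - [0,0.36,-0.9,0,-1]
    - [0,0.36,-0.9,0,-1]
    - [0,0.36,-0.9,0,-1]
    - [0,0.36,-0.9,0,-1]

```text
time: 14.95
tool_pos: [0.5679, -0.0284, 0.1196]
tool_rot: [3.141, -0.003, 0.076]
contact_force: [0.4, -0.2, -1.7]
opening: 0.0137
grip_force: 40.0
```

jog_arm:
  plan:
    - [-0.01,0.01,0,0,-1]
    - [-0.01,0.01,-0.1,0,-1]
    - [-0.01,0.01,-0.15,0,-1]
    - [-0.01,0.01,-0.15,0,-1]
    - [-0.01,0.01,-0.15,0,-1]

```text
time: 15.45
tool_pos: [0.566, -0.0263, 0.1058]
tool_rot: [3.142, 0.0, 0.077]
contact_force: [0.1, -0.3, -2.8]
opening: 0.0136
grip_force: 40.0
```

```bash
python3 - <<'E'
from h import *
s=readout.observe(); print(s["tool_pos"],s["tool_rot"],s["contact_force"])
E
```

```text
[ 0.5659981  -0.02629995  0.10578098] [3.14158992e+00 4.00752769e-04 7.74892248e-02] [ 0.14437479 -0.25219446 -2.79284341]
```

jog_arm:
  plan:
    - [0.008,-0.012,0,0,-1]
    - [0.008,-0.012,-0.03,0,-1]
    - [0.008,-0.012,-0.06,0,-1]
    - [0.008,-0.012,-0.08,0,-1]
    - [0.008,-0.012,-0.08,0,-1]

```text
time: 15.95
tool_pos: [0.5665, -0.0272, 0.0992]
tool_rot: [-3.141, 0.001, 0.077]
contact_force: [-0.2, -0.0, -1.8]
opening: 0.0134
grip_force: 40.0
```

jog_arm:
  plan:
    - [0,0,-0.03,0,-1]
    - [0,0,-0.06,0,-1]
    - [0,0,-0.09,0,-1]
    - [0,0,-0.1,0,-1]
    - [0,0,-0.1,0,-1]
    - [0,0,-0.1,0,-1]

```text
time: 16.55
tool_pos: [0.5667, -0.0273, 0.0918]
tool_rot: [3.141, -0.0, 0.077]
contact_force: [-0.4, -0.0, 0.8]
opening: 0.014
grip_force: 40.0
```

jog_arm:
  plan:
    - [0,0,-0.03,0,-1]
    - [0,0,-0.055,0,-1]
    - [0,0,-0.055,0,-1]
    - [0,0,-0.055,0,-1]
    - [0,0,-0.055,0,-1]

```text
time: 17.05
tool_pos: [0.5668, -0.0273, 0.0873]
tool_rot: [3.141, -0.0, 0.077]
contact_force: [-1.2, 0.4, 2.5]
opening: 0.0134
grip_force: 40.0
```

jog_arm:
  plan:
    - [0,0,0,-0.06,-1]
    - [0,0,0,-0.12,-1]
    - [0,0,0,-0.18,-1]
    - [0,0,0,-0.24,-1]
    - [0,0,0,-0.24,-1]

```text
time: 17.55
tool_pos: [0.567, -0.0273, 0.0873]
tool_rot: [3.142, -0.001, -0.3]
contact_force: [0.4, 0.4, 2.9]
opening: 0.0141
grip_force: 40.0
```

```bash
python3 - <<'E'
from h import *
s=readout.observe(); print(s["tool_pos"],s["tool_rot"],s["contact_force"],s["torque"])
E
```

```text
[ 0.56695163 -0.02732744  0.08732475] [ 3.14155535e+00 -6.26326694e-04 -3.00173871e-01] [0.39977469 0.44745243 2.9396024 ] [0.1338443  0.10563903 0.14638925]
```

Torque is rising with the ring, as it should. I'll finish the twist.

jog_arm:
  plan:
    - [0,0,0,-0.06,-1]
    - [0,0,0,-0.12,-1]
    - [0,0,0,-0.18,-1]
    - [0,0,0,-0.21,-1]
    - [0,0,0,-0.21,-1]
    - [0,0,0,-0.21,-1]
    - [0,0,0,-0.21,-1]

```text
time: 18.25
tool_pos: [0.5668, -0.0274, 0.0872]
tool_rot: [3.142, -0.0, -0.628]
contact_force: [0.3, -0.1, 2.5]
opening: 0.0142
grip_force: 40.0
```

```bash
python3 - <<'E'
from h import *
im=cams.read_camera("wrist"); s=readout.observe(); print(s["tool_pos"],s["tool_rot"],s["contact_force"],s["torque"],s["grip_force"],s["opening"],s["time"])
cv2.imwrite("pics/w5.png",im)
E
```

```text
[ 0.5668598  -0.027382    0.08722916] [ 3.14156119e+00 -3.76484903e-04 -6.27927016e-01] [ 0.06920916 -0.96895168  3.77763154] [0.07369537 0.14106595 0.23932128] 40.01501262187958 0.013711804280089446 18.3
```

View pics/w5.png

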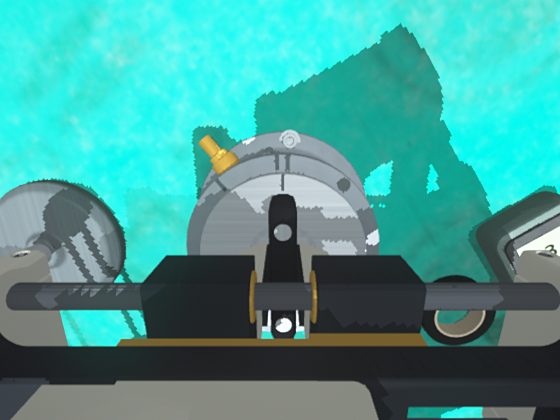

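The lid's index line at (282,183) points at the pot's two-line purge mark at (282,162). The lid sits level and the torque is 0.24 N m, so I'm handing in.

```bash
python3 -c "
from cell import ticket; print(ticket.hand_in())"
```

```text
the job is handed in; nothing more can be done
None
```

I swung the magnifier about 80° aside and handed the job in after about 18 s with the gripper holding the lid at the purge mark: pressed to about 57 mm, about 40° from the notches, gripped at 40 N and not locked; no verdict came back.

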